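# Proof-pull a spring gauge and log the peak

## Task

Hook the orange loop of the spring gauge and draw it out until its black index stands inside the green band, and keep it there for a good second. Then ease the loop back all the way home without letting it snap, so that the red peak pointer is left standing in the green band. Last, press the yellow plunger of the logging switch fully down for a moment and let it come up again; leave the other things on the bench where they are.

Things in the scene. Friction and masses are not known exactly. Their poses are not given: they have to be found in the camera images.
- rig: fixed bed of the gauge: dark steel 220 x 90 x 12 mm with two aluminium cheeks 42 mm high and a blue anchor block 60 mm high at its rear. Origin on the table under the middle of the bed's front edge; the bed runs from there along +x of this frame; the loop is pulled along -x of this frame (roughly towards the robot).
- gauge_band (a point): middle of the 10 mm wide green band on the white face (63 mm high) of the grey gauge, 140 x 56 mm, between the cheeks; its front end is 66 mm before this point. Axes as rig. Free play: the whole gauge first slides along with the loop by 0 to 25 mm (not visible how far), dragging with about 1.2 N, until a hidden anchor catches. Only then does the spring stretch.
- loop_bar (a point): middle of the front cross bar of the orange pull loop: bar 10 mm thick, 80 mm long along y, centre 44 mm above the table. Axes as rig. The loop is level; its side bars are 10 mm thick.
- loop_middle (a point): middle of the opening of the orange loop, 35 mm behind loop_bar, at the bars' height of 44 mm. The opening is 60 mm along x and 70 mm along y. Below it is the table, and the loop lies wholly in front of the bed. Axes as rig.
- draw (a joint): how far the loop and the black index are drawn out of the gauge, m: 0 home, 0.070 end stop; the green band is 0.035 to 0.045 (middle 0.040). Spring: 3 N at the start, 175 N/m, so 10 N at the middle of the band. It springs back by itself when let go; drawn in faster than 0.25 m/s counts as snapping.
- peak (a joint): position of the red peak pointer (two red tabs, one on each side of the black index) on the same scale as draw, m. The index pushes it outwards (0.5 N drag) and it stays where it was left, showing the greatest draw; it starts between 0 and 0.012.
- logger: fixed grey logging switch box 120 x 100 x 50 mm; origin under its middle, on the table.
- plunger_top (a point): middle of the top of the yellow plunger, diameter 38 mm, on the logging switch; 88 mm above the table when up.
- plunger (a joint): how far the plunger is pressed, m: 0 up, 0.018 fully down at its stop. Spring: 4 N at the start, 10 N fully down; returns by itself. Beyond 0.015 counts as fully down.
- pliers: bystander: pliers with blue handles, 150 mm long, lying flat; origin near the joint.
- weight: bystander: brass weight, 48 mm wide, 64 mm high, standing; origin under its middle.
- tube: bystander: clear sample tube with blue cap, 33 mm wide, 115 mm high, standing; origin under its middle.
- beaker: bystander: glass beaker, 72 mm wide, 95 mm high, standing; origin under its middle.
- bottle: bystander: white bottle with blue cap, 60 mm wide, 140 mm high, standing; origin under its middle.
- screwdriver: bystander: red screwdriver 190 mm long, lying flat.
There are look-alikes about, which are no part of the job. Leave any blue look-alike of the logger alone.

How it is judged (in metres and radians):
On the way, in this order (a step that is already met when the one before it is completed fails the run):
1. the gauge is drawn out into the green band and kept there for a second (value of joint draw between 0.035 and 0.045 m), for 0.9 s.
2. the loop is eased back home with the red pointer left in the green band (value of joint draw below 0.005 m and value of joint peak between 0.035 and 0.045 m), for 0.2 s.
3. the yellow plunger is pressed fully down (value of joint plunger above 0.015 m), for 0.15 s.
At the end, for the whole second after the job is handed in: the loop is home (draw under 5 mm), the red peak pointer stands in the green band (35 to 45 mm), the plunger is up again (pressed by less than 3 mm), and each bystander is within 30 mm of where it started (all of step 2 and value of joint plunger below 0.003 m and distance of each of pliers, weight, tube, beaker, bottle, screwdriver from where it was at the start of the episode below 0.03 m); the robot touches nothing.
It fails at once if the gauge snaps back (draws in faster than 0.25 m/s) (velocity of joint draw below -0.25 m/s).
It fails at once if a bystander is moved by 30 mm or more or knocked over (distance of any of pliers, weight, tube, beaker, bottle, screwdriver from where it was at the start of the episode above 0.03 m or angle between any of weight, tube, beaker, bottle's own z axis and vertical above 0.6 rad).
It also fails if it takes over 54 s, if anything falls off the work surface, if the arm or the gripper's body presses on something with over 40 N, if the wrist force passes 120 N, or if a joint passes its speed limit or range.

## Robot

A 6-joint arm with a two-finger parallel gripper is mounted at the origin on the work surface. World frame = base frame: x ahead of the robot, y to its left, z up, the work surface at z = 0. Lengths are in mm, angles in rad, forces in N, time in s.
With the tool pointing down it reaches from about 350 to 975 mm from the base axis. Payload 7.1 kg.
Tool frame: the origin (TCP) lies midway between the tips of the shut fingers; the grasp point (between the pads) lies 19 mm behind it; z points along the fingers, y is the line along which they close (so a half turn about z gives the same grasp; the last joint's range is limited). The gripper opens to 88 mm and grips with 3 to 60 N. Pads are 20 mm wide; open, the fingers measure 115 mm over their backs; the gripper's body (75 mm by 178 mm) begins 61 mm behind the grasp point.
Start: joints at [1.145, 0.423, 1.63, -0, 1.089, -0.019], TCP at [247.263, 573.991, 222.675] pointing down, gripper open.
Joint ranges: [-3, 3], [-0.9, 2.11], [0.09, 2.58], [-1.31, 4.45], [0.11, 2.69], [-2.54, 2.54]. Speed limits (rad/s): [2.39, 2.39, 3.01, 3.14, 3.14, 3.14].

## Interface

Orientations are given as a rotation vector (axis times angle).
In Python, from workcell import get_obs, get_image, camera_params, close_job gives the robot as it stands.
- The arm moves only by the shell command python3 -m creep 'ROWS' [OPENING]. ROWS is a JSON object of lists of equal length, an entry for each row: "delta_pos": the shift along the tool's x, y, z in m, a list of three; "twist": the turn, a rotation vector about the tool's x, y, z in degrees, a list of three. A call has 1 to 20 rows; each row shifts and turns the commanded pose from where the row before left it, along the tool's axes as they then stand; what a row does not reach is not made up. A row lasts 1/12 s, in which the tool goes at most 41.7 mm and 7.16 degrees, less where a joint would pass 70% of its speed; a pose out of reach is approached as far as the arm can. A call with a gripper value outside its range is refused whole. OPENING is the opening, from 0 (shut) to 1 (fully open), set as the call begins (- or left out, the last holds). The fingers move at their own pace and stop on an object; the grip force is fixed at half the most. Time passes only in rows, so rows that do not move let the fingers close. It gives the time, the measured TCP pose, the force, the opening and the grip force at its end, in the units of the state.
- get_obs(): the state, without advancing time (a new reading comes with each control period).
- get_image(name): name is "scene" or "top" or "wrist"; returns (picture, depth): 420x560x3 uint8, red, green, blue; 420x560 float32, mm along the optical axis (not along the pixel's ray), 0 where there is no reading.
- camera_params(name): a dict with "camera_matrix" (3x3 intrinsics, pixels), "extrinsics" (4x4, takes a point from camera to world coordinates). Camera axes: x right, y down, z forward; pixel columns grow to the right and rows downward; lengths in mm; the calibration is good to about 2 mm. A picture is of the moment at which its call begins: read the wrist's pose just before it. camera_params takes no time and is no camera call; for the wrist camera it gives the pose at the moment of the call.
- close_job(): hands the job in; it is judged then, once.
The state is a dict: "t": time; "qpos": joint angles; "qvel": joint speeds; "joint_torque": joint torques, N m; "ee_pos": TCP position; "orientation": TCP orientation; "ft_force": force on the tool from outside, world axes, zero at the start; "moment": the same for the moment, N m; "width": finger opening in mm; "grasp_force": force on a finger pad.
Only numpy, scipy, OpenCV 4.12 (cv2) and the standard library are available. Lean on these libraries where they do the work, as an engineer would, in place of code of your own. Each camera call takes 0.05 s, during which the arm holds its last target. There are 200 camera calls.

## Working session

There is one attempt and no reset: what is moved stays moved. The work goes in short steps, Python scripts to look and compute and a shell command to move; the robot and the scene stay as the last step left them, time stands still between calls to the robot, and variables do not carry over. Pictures are saved under pics/ and viewed, at most 10 in all, crops included, and the job is handed in when it is done.

```bash
mkdir -p pics
cat > h.py <<'E'
import numpy as np, cv2
from workcell import *
def snap(n,f):
    p=camera_params(n); im,d=get_image(n)
    cv2.imwrite(f'pics/{f}.png',im[:,:,::-1]); np.savez(f'pics/{f}.npz',im=im,d=d,K=p['camera_matrix'],E=p['extrinsics'])
    return im,d
def px(f,u,v,z=None):
    a=np.load(f'pics/{f}.npz'); K=np.array(a['K']);E=np.array(a['E'])
    r=np.linalg.solve(K,[u,v,1.])
    if z is None: 
        w=a['d'][int(round(v))-1:int(round(v))+2,int(round(u))-1:int(round(u))+2]; s=np.median(w)
    else: s=(z-E[2,3])/(E[:3,:3]@r)[2]
    return (E@np.r_[r*s,1])[:3].round(1)
E
python3 -c "
from h import *
snap('top','top1');snap('scene','sc1');o=get_obs();print(o['t'],o['ee_pos'],o['orientation'],o['width'])"
```

```text
0.1 [247.05227807 573.53473182 221.99107665] [-6.34538784e-01 -3.07653635e+00  2.14172865e-03] 87.87921386190287
```

View pics/top1.png

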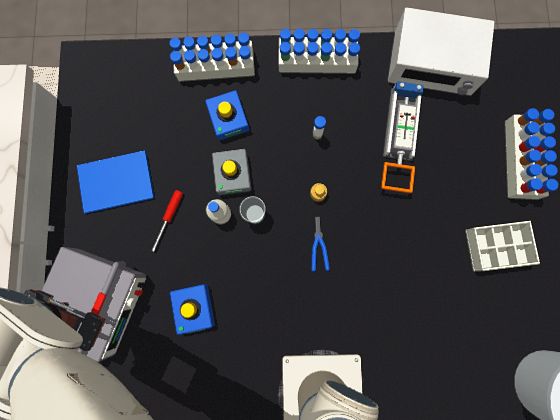

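View pics/sc1.png

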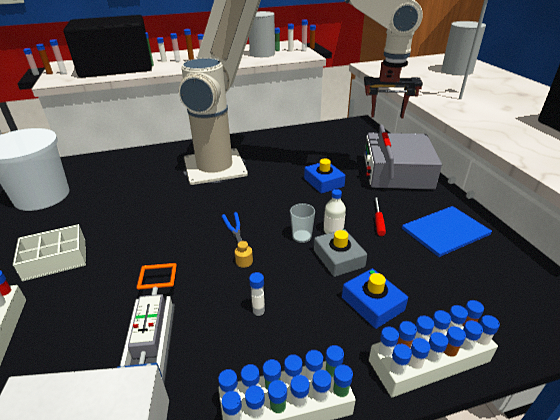

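The top view shows the gauge at about (405,125) with the orange loop around (398,178), and the grey logger's plunger at (230,168). The bottle (218,210) and beaker (253,210) stand just in front of the logger. I'll enlarge the loop and gauge next.

```bash
python3 -c "
from h import *
im=cv2.imread('pics/top1.png')
a=cv2.resize(im[80:200,360:440],None,fx=5,fy=5,interpolation=cv2.INTER_CUBIC)
b=cv2.resize(im[140:230,190:270],None,fx=5,fy=5,interpolation=cv2.INTER_CUBIC)
c=np.zeros((600,800,3),np.uint8);c[:600,:400]=a;c[:450,400:]=b
cv2.imwrite('pics/crop1.png',c)
h=cv2.cvtColor(im,cv2.COLOR_BGR2HSV)
m=cv2.inRange(h,(5,180,150),(17,255,255));m[:,:370]=0;m[:,430:]=0;m[:150]=0;m[210:]=0
ys,xs=np.nonzero(m);print(len(xs));P=np.array([px('top1',x,y,49) for x,y in zip(xs,ys)])
r=cv2.minAreaRect(P[:,:2].astype(np.float32));print('loop',r,cv2.boxPoints(r))
m=cv2.inRange(h,(22,150,120),(35,255,255));m[:140]=0;m[190:]=0;m[:,:205]=0;m[:,255:]=0
ys,xs=np.nonzero(m);P=np.array([px('top1',x,y,88) for x,y in zip(xs,ys)]);print('plunger',P.mean(0),P.min(0),P.max(0),px('top1',xs.mean(),ys.mean()))
for n,u,v in [('bottle',218,206),('beaker',253,210),('weight',319,190),('tube',320,122),('cheek',392,125),('oven',420,85)]: print(n,px('top1',u,v))
"
```

```text
324
loop ((604.774169921875, -236.72862243652344), (88.7656478881836, 78.98699188232422), 79.94266510009766) [[ 558.13684 -273.53253]
 [ 635.91003 -287.32632]
 [ 651.4115  -199.92471]
 [ 573.6383  -186.13092]]
plunger [634.87515924 245.3955414   88.        ] [615.2 228.2  88. ] [656.  264.8  88. ] [634.9 245.4  88. ]
bottle [516.4 267.6 138.6]
beaker [525.  185.3   4.2]
weight [568.5  -7.4  63.8]
tube [752.  -13.1 113.5]
cheek [ 764.5 -232.1   39.8]
oven [ 877.8 -316.5   62.1]
```

View pics/crop1.png

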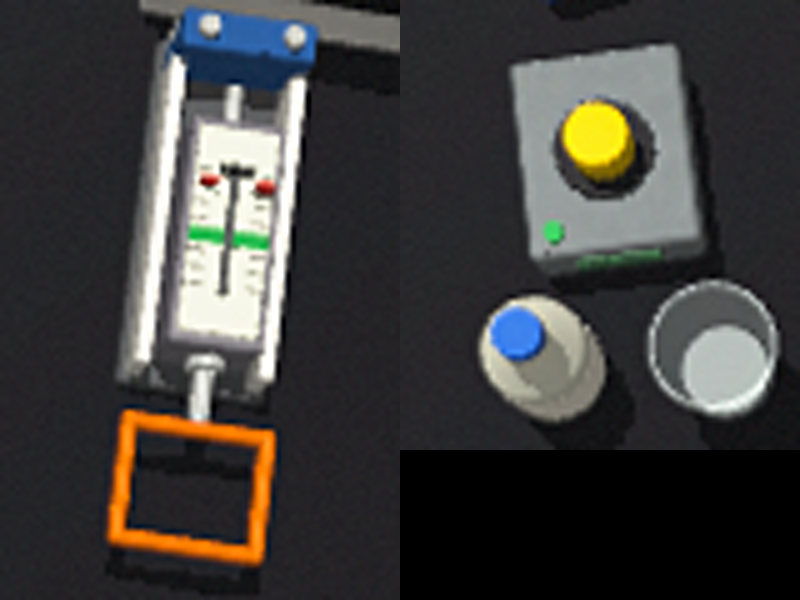

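The loop's outer rectangle measures 79 x 89 mm, which matches the description. Its middle is at (604.8, -236.7) and the rig yaw is about -10.06°. I'll shut the fingers, turn them to line up with the rig (-13.3° about tool z), and travel at height.

```bash
python3 -m creep '{"delta_pos":[[0,0,0],[0,0,0],[-0.01,-0.015,0],[-0.0224,-0.0334,0],[-0.0224,-0.0334,0],[-0.0224,-0.0334,0],[-0.0224,-0.0334,0],[-0.0224,-0.0334,0],[-0.0224,-0.0334,0],[-0.0224,-0.0334,0],[-0.0224,-0.0334,0],[-0.0224,-0.0334,0],[-0.0224,-0.0334,0],[-0.0224,-0.0334,0],[-0.0224,-0.0334,0],[-0.0224,-0.0334,0],[-0.0224,-0.0334,0],[-0.0224,-0.0334,0],[-0.0224,-0.0334,0],[-0.0224,-0.0334,0]],"twist":[[0,0,-6.65],[0,0,-6.65],[0,0,0],[0,0,0],[0,0,0],[0,0,0],[0,0,0],[0,0,0],[0,0,0],[0,0,0],[0,0,0],[0,0,0],[0,0,0],[0,0,0],[0,0,0],[0,0,0],[0,0,0],[0,0,0],[0,0,0],[0,0,0]]}' 0
cat >> h.py <<'E'
from scipy.spatial.transform import Rotation as Ro
def go(t):
    o=get_obs(); R=Ro.from_rotvec(o['orientation']).as_matrix()
    print('t',o['t'].__round__(2),'pos',o['ee_pos'].round(1),'yaw tool x',np.degrees(np.arctan2(R[1,0],R[0,0])).round(2),'zax',R[:,2].round(3),'F',np.round(o['ft_force'],1),'need(tool mm)',(R.T@(np.array(t)-o['ee_pos'])).round(1))
E
python3 -c "
from h import *
go([604.8,-236.7,150])"
```

```text
t: 1.77
ee_pos: [531.0, -69.9, 222.5]
orientation: [-0.275, -3.129, -0.0]
ft_force: [0.8, 0.2, 0.5]
width: 0.4
grasp_force: 0.0
t 1.77 pos [531.  -69.9 222.5] yaw tool x 169.97 zax [-0.  0. -1.] F [0.8 0.2 0.5] need(tool mm) [-101.7 -151.4   72.5]
```

```bash
python3 -m creep '{"delta_pos":[[-0.0206,-0.0305,0],[-0.0206,-0.0305,0],[-0.0206,-0.0305,0],[-0.0206,-0.0305,0],[-0.0206,-0.0305,0],[0,0,0.025],[0,0,0.025],[0,0,0.022],[0,0,0],[0,0,0]],"twist":[[0,0,0],[0,0,0],[0,0,0],[0,0,0],[0,0,0],[0,0,0],[0,0,0],[0,0,0],[0,0,0],[0,0,0]]}'
python3 -c "
from h import *
go([604.8,-236.7,18]); snap('wrist','w1')
snap('top','t2');a=cv2.imread('pics/t2.png')[100:220,320:480];b=cv2.imread('pics/w1.png')
c=np.zeros((420,800,3),np.uint8);c[:,:480]=cv2.resize(b,(480,360))[0:360,:] if 0 else 0
c[:360,:480]=cv2.resize(b,(480,360));c[:240,480:]=cv2.resize(a,(320,240));cv2.imwrite('pics/c2.png',c)"
```

```text
t: 2.6
ee_pos: [604.8, -235.6, 149.4]
orientation: [-0.274, -3.126, -0.002]
ft_force: [0.5, 0.1, 0.8]
width: 0.6
grasp_force: 0.0
t 2.6 pos [ 604.8 -235.6  149.4] yaw tool x 169.99 zax [-0.003  0.001 -1.   ] F [0.5 0.1 0.8] need(tool mm) [ -0.7  -1.2 131.4]
```

View pics/c2.png

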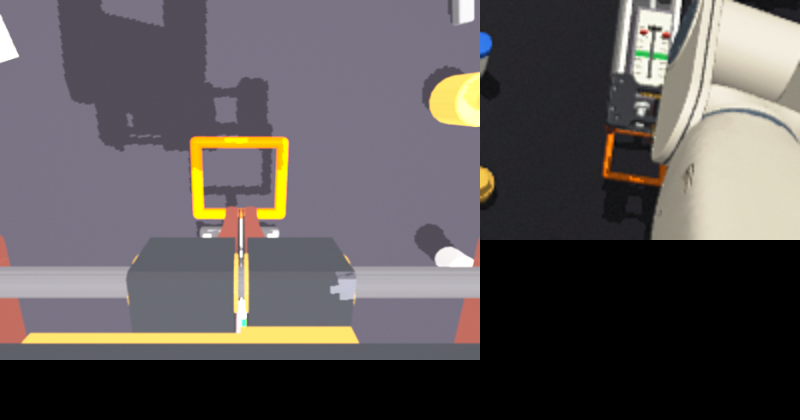

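The wrist picture shows the loop at about x 190–288, y 137–218 in the crop, straight and level. In the top view the gauge face stays visible beside the arm, at about (652,45) in the crop. I'll check the loop position with the wrist camera.

```bash
python3 -c "
from h import *
im=cv2.imread('pics/w1.png');h=cv2.cvtColor(im,cv2.COLOR_BGR2HSV)
s=560/480
m=cv2.inRange(h,(8,150,120),(28,255,255));m[:150]=0;m[256:]=0;m[:,:210]=0;m[:,345:]=0
ys,xs=np.nonzero(m);P=np.array([px('w1',x,y,49) for x,y in zip(xs,ys)])
r=cv2.minAreaRect(P[:,:2].astype(np.float32));print(r,px('w1',239*s,145*s),px('w1',239*s,145*s,49))"
```

```text
((603.16162109375, -236.5269012451172), (89.50126647949219, 79.72550964355469), 79.98081970214844) [ 571.7 -230.6   49.3] [ 571.8 -230.6   49. ]
```

The wrist camera gives the loop middle at (603.2, -236.5), in agreement. I'll descend into the opening, then move up to the bar.

```bash
python3 -m creep '{"delta_pos":[[0,-0.001,0.025],[0,0,0.03],[0,0,0.03],[0,0,0.025],[0,0,0.014],[0,0,0.007],[0,0,0],[0,0,0]],"twist":[[0,0,0],[0,0,0],[0,0,0],[0,0,0],[0,0,0],[0,0,0],[0,0,0],[0,0,0]]}'
python3 -m creep '{"delta_pos":[[0.006,0,0],[0.006,0,0],[0.004,0,0],[0,0,0]],"twist":[[0,0,0],[0,0,0],[0,0,0],[0,0,0]]}'
python3 -m creep '{"delta_pos":[[0.002,0,0],[0.002,0,0],[0.002,0,0],[0.002,0,0],[0.002,0,0],[0,0,0]],"twist":[[0,0,0],[0,0,0],[0,0,0],[0,0,0],[0,0,0],[0,0,0]]}'
```

```text
t: 3.37
ee_pos: [606.7, -237.3, 21.1]
orientation: [0.274, 3.128, -0.001]
ft_force: [0.4, -0.5, 0.3]
width: 0.7
grasp_force: 0.0
t: 3.7
ee_pos: [588.9, -234.0, 20.4]
orientation: [-0.274, -3.129, -0.0]
ft_force: [0.0, -0.0, 0.3]
width: 0.7
grasp_force: 0.0
t: 4.2
ee_pos: [579.8, -232.4, 19.7]
orientation: [-0.274, -3.13, 0.0]
ft_force: [0.7, -0.2, -0.7]
width: 0.2
grasp_force: 0.3
```

```bash
for i in 1; do python3 -m creep '{"delta_pos":[[0.003,0,0],[0.003,0,0],[0,0,0],[0,0,0]],"twist":[[0,0,0],[0,0,0],[0,0,0],[0,0,0]]}'; done | grep -E "ee_pos|force"
python3 -m creep '{"delta_pos":[[0.003,0,0],[0.003,0,0],[0,0,0],[0,0,0]],"twist":[[0,0,0],[0,0,0],[0,0,0],[0,0,0]]}'| grep -E "ee_pos|force"
python3 -m creep '{"delta_pos":[[0.003,0,0],[0.003,0,0],[0,0,0],[0,0,0]],"twist":[[0,0,0],[0,0,0],[0,0,0],[0,0,0]]}'| grep -E "ee_pos|force"
python3 -m creep '{"delta_pos":[[0.003,0,0],[0.003,0,0],[0,0,0],[0,0,0]],"twist":[[0,0,0],[0,0,0],[0,0,0],[0,0,0]]}'| grep -E "ee_pos|force"
python3 -c "
from h import *
snap('top','t3');a=cv2.imread('pics/t3.png')[80:200,370:450]
cv2.imwrite('pics/c3.png',cv2.resize(a,None,fx=5,fy=5,interpolation=cv2.INTER_CUBIC))"
```

```text
ee_pos: [573.4, -231.2, 19.5]
ft_force: [0.4, 0.3, -0.2]
grasp_force: 0.0
ee_pos: [567.6, -230.2, 19.6]
ft_force: [-1.3, -0.1, -0.3]
grasp_force: 0.0
ee_pos: [562.6, -229.4, 19.8]
ft_force: [2.5, -1.0, -1.5]
grasp_force: 1.5
ee_pos: [556.5, -228.3, 19.8]
ft_force: [4.9, 0.2, -2.2]
grasp_force: 2.0
```

View pics/c3.png

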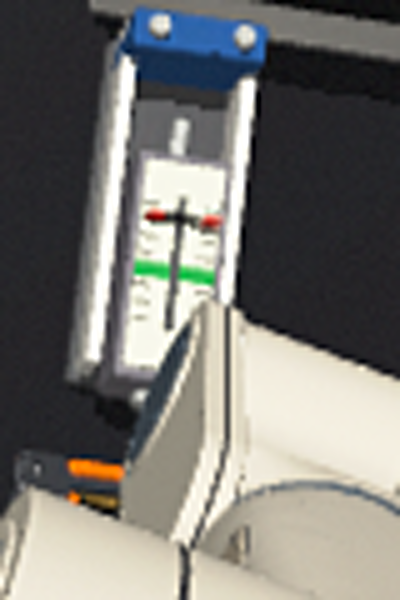

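The index (y≈214) now sits at the red tabs, about 57 px above the band (y≈271). That is 33 mm to go at 0.59 mm/px, and the gauge has slid about 19.5 mm and caught. I'll draw 24 mm more and measure again.

```bash
python3 -m creep '{"delta_pos":[[0.003,0,0],[0.003,0,0],[0.003,0,0],[0.003,0,0],[0.003,0,0],[0.003,0,0],[0.003,0,0],[0.003,0,0],[0,0,0],[0,0,0],[0,0,0]],"twist":[[0,0,0],[0,0,0],[0,0,0],[0,0,0],[0,0,0],[0,0,0],[0,0,0],[0,0,0],[0,0,0],[0,0,0],[0,0,0]]}'| grep -E "ee_pos|force"
python3 -c "
from h import *
snap('top','t4');snap('scene','s4');a=cv2.imread('pics/t4.png')[90:165,380:430];b=cv2.imread('pics/s4.png')[250:400,100:200]
c=np.zeros((600,800,3),np.uint8);c[:,:400]=cv2.resize(a,(400,600),interpolation=cv2.INTER_CUBIC);c[:,400:]=cv2.resize(b,(400,600),interpolation=cv2.INTER_CUBIC)
cv2.imwrite('pics/c4.png',c)"
```

```text
ee_pos: [534.3, -224.4, 19.9]
ft_force: [7.6, 0.9, -5.0]
grasp_force: 3.9
```

View pics/c4.png

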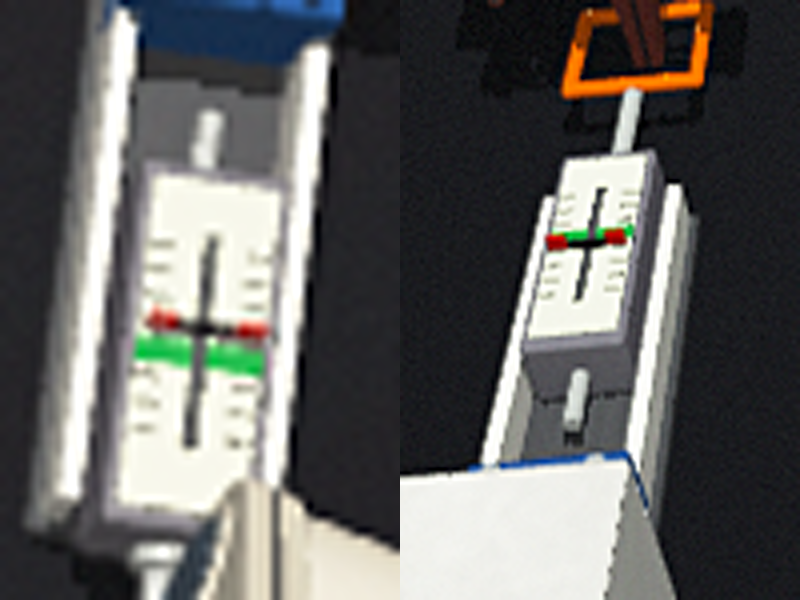

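In the top crop (8x) the index is at y≈329 and the band middle at y≈354, about 9 mm short, so draw is about 31 mm. The scene view agrees, with the tabs at the band's near edge. I'll draw 9.3 mm more.

```bash
python3 -m creep '{"delta_pos":[[0.003,0,0],[0.003,0,0],[0.002,0,0],[0.0013,0,0],[0,0,0],[0,0,0],[0,0,0],[0,0,0],[0,0,0],[0,0,0]],"twist":[[0,0,0],[0,0,0],[0,0,0],[0,0,0],[0,0,0],[0,0,0],[0,0,0],[0,0,0],[0,0,0],[0,0,0]]}'| grep -E "ee_pos|force"
python3 -c "
from h import *
snap('top','t5');snap('scene','s5');a=cv2.imread('pics/t5.png')[90:165,380:430];b=cv2.imread('pics/s5.png')[285:335,120:170]
c=np.zeros((600,800,3),np.uint8);c[:,:400]=cv2.resize(a,(400,600),interpolation=cv2.INTER_CUBIC);c[:400,400:]=cv2.resize(b,(400,400),interpolation=cv2.INTER_CUBIC)
cv2.imwrite('pics/c5.png',c)"
```

```text
ee_pos: [525.7, -222.9, 20.0]
ft_force: [9.8, 1.8, -5.4]
grasp_force: 4.7
```

View pics/c5.png

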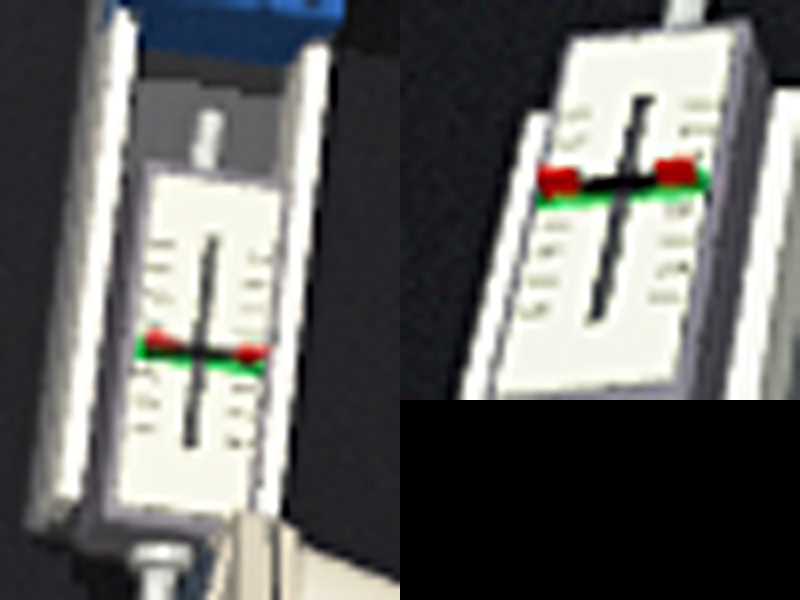

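The index (y≈352) is on the middle of the green band (y≈354) and the pull is about 10 N. I'll hold it for over a second, then ease it home at 48 mm/s.

```bash
python3 -m creep '{"delta_pos":[[0,0,0],[0,0,0],[0,0,0],[0,0,0],[0,0,0],[0,0,0],[0,0,0],[0,0,0],[0,0,0],[0,0,0],[0,0,0],[0,0,0],[0,0,0]],"twist":[[0,0,0],[0,0,0],[0,0,0],[0,0,0],[0,0,0],[0,0,0],[0,0,0],[0,0,0],[0,0,0],[0,0,0],[0,0,0],[0,0,0],[0,0,0]]}'| grep -E "t:|ee_pos|force"
python3 -m creep '{"delta_pos":[[-0.002,0,0],[-0.004,0,0],[-0.004,0,0],[-0.004,0,0],[-0.004,0,0],[-0.004,0,0],[-0.004,0,0],[-0.004,0,0],[-0.004,0,0],[-0.004,0,0],[-0.004,0,0],[-0.004,0,0],[-0.004,0,0],[-0.004,0,0],[-0.004,0,0],[0,0,0],[0,0,0],[0,0,0]],"twist":[[0,0,0],[0,0,0],[0,0,0],[0,0,0],[0,0,0],[0,0,0],[0,0,0],[0,0,0],[0,0,0],[0,0,0],[0,0,0],[0,0,0],[0,0,0],[0,0,0],[0,0,0],[0,0,0],[0,0,0],[0,0,0]]}'| grep -E "t:|ee_pos|force"
python3 -c "
from h import *
snap('top','t6');snap('scene','s6');a=cv2.imread('pics/t6.png')[90:165,380:430];b=cv2.imread('pics/s6.png')[240:340,110:210]
c=np.zeros((600,800,3),np.uint8);c[:,:400]=cv2.resize(a,(400,600),interpolation=cv2.INTER_CUBIC);c[:400,400:]=cv2.resize(b,(400,400),interpolation=cv2.INTER_CUBIC)
cv2.imwrite('pics/c6.png',c)
go([634.9,245.4,100])"
```

```text
t: 8.62
ee_pos: [525.8, -222.9, 20.0]
ft_force: [9.7, 1.9, -5.2]
grasp_force: 4.7
t: 10.12
ee_pos: [580.3, -232.4, 19.6]
ft_force: [1.0, -0.0, 0.4]
grasp_force: 0.0
t 10.22 pos [ 580.4 -232.4   19.6] yaw tool x 169.99 zax [-0.  0. -1.] F [ 0.2 -0.1  0.3] need(tool mm) [ 29.4 480.  -80.3]
```

View pics/c6.png

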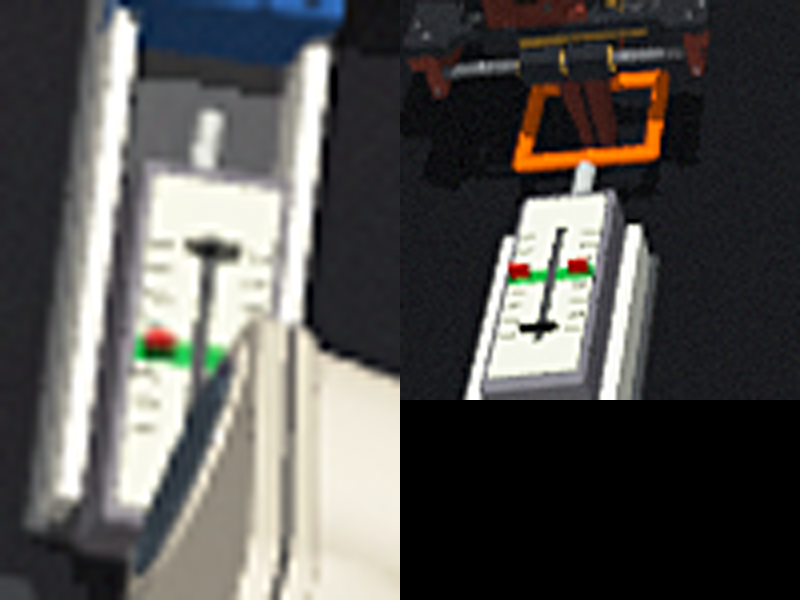

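The index is home (y≈245), the loop is free of the fingers, and the red tab at (160,341) rests on the band. I'll check the tab against the band numerically in both views.

```bash
python3 -c "
from h import *
d=np.array([np.cos(np.radians(-10.06)),np.sin(np.radians(-10.06))])
def cent(f,lo,hi,box,n=None):
    im=cv2.imread(f'pics/{f}.png').astype(int);u0,u1,v0,v1=box;s=im[v0:v1,u0:u1]
    B,G,R=s[...,0],s[...,1],s[...,2]
    w={'r':np.clip(R-np.maximum(G,B)-60,0,None),'g':np.clip(G-np.maximum(R,B)-40,0,None)}[lo]
    return w,u0,v0
for f,box in [('t4',(393,416,105,150)),('t5',(393,416,105,150)),('t6',(393,416,105,150)),('s4',(130,162,280,340)),('s5',(130,162,280,340)),('s6',(130,162,280,340))]:
  for c in 'rg':
    w,u0,v0=cent(f,c,0,box);v,u=np.nonzero(w>0);ww=w[v,u]
    for zz in ([63,67,71] if c=='r' else [63]):
      X=np.array([px(f,a+u0,b+v0,zz)[:2]for a,b in zip(u,v)])@d
      print(f,c,zz,len(u),'x',np.average(X,weights=ww).round(1),X.min().round(1),X.max().round(1))
"
```

```text
t4 r 63 14 x 774.6 771.9 777.9
t4 r 67 14 x 773.0 770.4 776.4
t4 r 71 14 x 771.4 768.8 774.8
t4 g 63 48 x 762.3 757.7 767.6
t5 r 63 15 x 766.6 764.2 769.3
t5 r 67 15 x 765.0 762.7 767.8
t5 r 71 15 x 763.5 761.1 766.2
t5 g 63 22 x 760.1 757.7 765.1
t6 r 63 7 x 767.1 765.5 769.3
t6 r 67 7 x 765.6 763.9 767.8
t6 r 71 7 x 764.0 762.3 766.2
t6 g 63 21 x 761.7 756.9 767.6
s4 r 63 35 x 761.9 755.8 767.6
s4 r 67 35 x 765.6 759.4 771.2
s4 r 71 35 x 769.2 763.1 774.8
s4 g 63 34 x 758.4 753.0 764.2
s5 r 63 33 x 753.4 747.0 759.0
s5 r 67 33 x 757.1 750.7 762.6
s5 r 71 33 x 760.8 754.5 766.3
s5 g 63 35 x 761.6 755.3 764.2
s6 r 63 84 x 710.4 665.7 759.0
s6 r 67 84 x 714.3 670.0 762.6
s6 r 71 84 x 718.3 674.1 766.3
s6 g 63 49 x 760.1 753.0 764.2
```

The tab lies about 1 mm from the band's middle (draw about 39 mm), so it is well inside. Next I'll lift out and go over the plunger.

```bash
python3 -m creep '{"delta_pos":[[0,0,-0.02],[0,0,-0.03],[0,0,-0.04],[0,0,-0.04],[0,0,-0.04],[0,0,-0.03],[0.0025,0.04,0],[0.0025,0.04,0],[0.0025,0.04,0],[0.0025,0.04,0],[0.0025,0.04,0],[0.0025,0.04,0],[0.0025,0.04,0],[0.0025,0.04,0],[0.0025,0.04,0],[0.0025,0.04,0],[0.0025,0.04,0],[0.0019,0.04,0],[0,0,0],[0,0,0]],"twist":[[0,0,0],[0,0,0],[0,0,0],[0,0,0],[0,0,0],[0,0,0],[0,0,0],[0,0,0],[0,0,0],[0,0,0],[0,0,0],[0,0,0],[0,0,0],[0,0,0],[0,0,0],[0,0,0],[0,0,0],[0,0,0],[0,0,0],[0,0,0]]}'| grep -E "t:|ee_pos|force"
python3 -c "
from h import *
go([634.9,245.4,100]);snap('top','t7');snap('wrist','w7')
c=np.zeros((420,800,3),np.uint8);c[:360,:480]=cv2.resize(cv2.imread('pics/w7.png'),(480,360));c[:,480:]=cv2.resize(cv2.imread('pics/t7.png')[90:195,370:450],(320,420),interpolation=cv2.INTER_CUBIC)
cv2.imwrite('pics/c7.png',c)"
```

```text
t: 11.88
ee_pos: [634.6, 247.3, 219.2]
ft_force: [-0.4, -0.9, -0.1]
grasp_force: 0.0
t 11.88 pos [634.6 247.3 219.2] yaw tool x 170.19 zax [-0. -0. -1.] F [-0.4 -0.9 -0.1] need(tool mm) [ -0.7  -1.7 119.2]
```

View pics/c7.png

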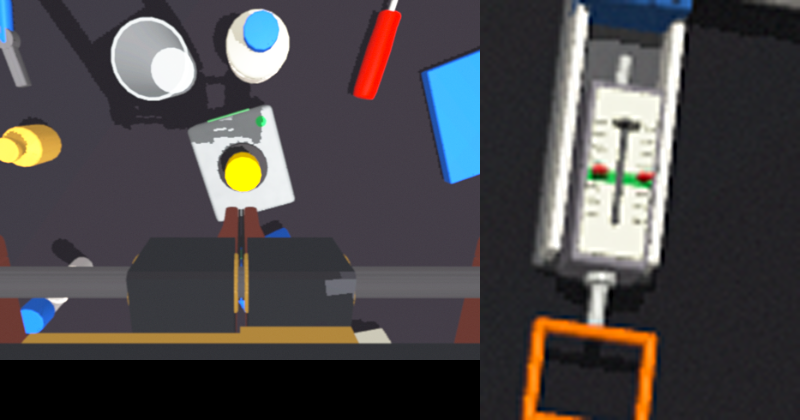

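The wrist view shows the plunger at (242,172) straight under the fingers. The top view shows the index home and both red tabs in the green band. Next is the descent to just above the plunger.

```bash
python3 -c "
from h import *
print(px('w7',242*7/6,172*7/6,88))"
python3 -m creep '{"delta_pos":[[0,-0.001,0.03],[0,0,0.04],[0,0,0.03],[0,0,0.016],[0,0,0],[0,0,0]],"twist":[[0,0,0],[0,0,0],[0,0,0],[0,0,0],[0,0,0],[0,0,0]]}'| grep -E "t:|ee_pos|force"
```

```text
[634.3 247.5  88. ]
t: 12.48
ee_pos: [634.6, 242.5, 103.2]
ft_force: [0.7, 0.3, 0.1]
grasp_force: 0.0
```

```bash
python3 -m creep '{"delta_pos":[[0,0.004,0.005],[0,0,0.006],[0,0,0.005],[0,0,0.005],[0,0,0.004],[0,0,0.004],[0,0,0.003],[0,0,0.002],[0,0,0],[0,0,0],[0,0,0],[0,0,0]],"twist":[[0,0,0],[0,0,0],[0,0,0],[0,0,0],[0,0,0],[0,0,0],[0,0,0],[0,0,0],[0,0,0],[0,0,0],[0,0,0],[0,0,0]]}'| grep -E "t:|ee_pos|force"
```

```text
t: 13.48
ee_pos: [636.6, 248.6, 71.2]
ft_force: [0.1, -0.6, 9.4]
grasp_force: 4.6
```

```bash
python3 -m creep '{"delta_pos":[[0,0,0.001],[0,0,0.001],[0,0,0.001],[0,0,0],[0,0,0],[0,0,0],[0,0,0],[0,0,0]],"twist":[[0,0,0],[0,0,0],[0,0,0],[0,0,0],[0,0,0],[0,0,0],[0,0,0],[0,0,0]]}'| grep -E "t:|ee_pos|force"
```

```text
t: 14.15
ee_pos: [636.8, 248.7, 70.2]
ft_force: [-6.0, -3.7, 22.5]
grasp_force: 11.5
```

The plunger is on its stop: force has risen to 22 N and the tip is at z = 70. I'll release it and lift clear.

```bash
python3 -m creep '{"delta_pos":[[0,0,-0.004],[0,0,-0.006],[0,0,-0.008],[0,0,-0.01],[0,0,-0.03],[0,0,-0.04],[0,0,-0.04],[0,0,-0.02],[0,0,0],[0,0,0],[0,0,0],[0,0,0]],"twist":[[0,0,0],[0,0,0],[0,0,0],[0,0,0],[0,0,0],[0,0,0],[0,0,0],[0,0,0],[0,0,0],[0,0,0],[0,0,0],[0,0,0]]}'| grep -E "t:|ee_pos|force"
python3 -c "
from h import *
snap('scene','s8');snap('wrist','w8')
c=np.zeros((360,800,3),np.uint8);c[:300,:400]=cv2.resize(cv2.imread('pics/w8.png'),(400,300));c[:300,400:]=cv2.resize(cv2.imread('pics/s8.png'),(400,300))
cv2.imwrite('pics/c8.png',c);print(px('w8',242*7/6,172*7/6))"
```

```text
t: 15.15
ee_pos: [634.4, 247.8, 222.5]
ft_force: [-0.2, -0.3, -0.5]
grasp_force: 0.0
[634.6 249.5  88.3]
```

View pics/c8.png

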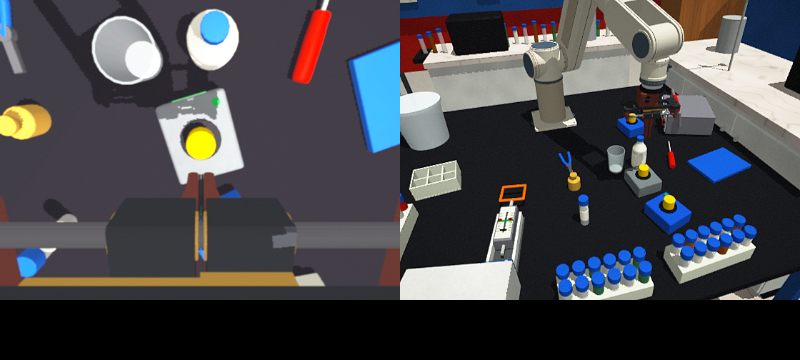

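The plunger at (200,143) in the wrist view is back up (top at 88.3 mm) and the fingers are well clear. The bystanders stand where they were.

```bash
python3 -c "
from workcell import close_job
print(close_job())"
```

```text
the job is handed in; nothing more can be done
None
```

The job is handed in (no verdict came back): the gauge was held in the green band for over a second and eased home with the red pointer left at about 39 mm, the plunger was pressed to its stop and came back up, and the bystanders looked unmoved in the pictures.

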